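Set the filling funnel in its stand

TASK

Take the steel filling funnel out of the sloped draining rack and put it, spout down and upright, into the conical seat of the level filling stand, so that it is fully home and let go. Lower it into the seat rather than dropping it in, do not ram it, and do not disturb the timer, the large ring cutter or the tape roll.

Things in the scene. Friction and masses are not known exactly. Their poses are not given: they have to be found in the camera images.
- funnel_center (a point): Loose steel funnel, 110 mm long, 0.13 to 0.25 kg; point on its axis half-way along, z axis from spout to open mouth. From the spout's end: spout 21-24 mm wide to 22 mm, cone to 64 mm wide at 58 mm, straight collar 64 mm outside (3 mm wall) to the rim at 110 mm, with a 68 mm bead. Grip across the collar, 33 mm from this point towards the mouth. It starts seated in the rack, axis leaning as the rack's seat.
- rack: Fixed draining rack; origin on the table under its middle. A 114 x 114 mm steel sheet with a conical seat like the stand's, seat centre 90 mm above the origin. The sheet slopes 35 degrees down towards the rack's own -x side (roughly towards the robot), so the funnel's mouth leans that way by 35 degrees; its high edge is 125 mm up. Four thin legs, 110 x 120 mm drip tray. The funnel leaves along its own axis.
- stand_seat (a point): Centre of the conical seat's mouth in the level top sheet of the fixed filling stand, 100 mm above the table; z up. The seat is 55 mm wide here, narrowing with the funnel's own taper to 35 mm wide 18 mm below, open underneath. The sheet is 114 x 114 mm on four legs; feet 130 mm long. With the funnel fully home, funnel_center lies on the seat's axis, 5 mm above this point.
- timer: White round kitchen timer, 62 mm in diameter, 42 mm high, standing loose; origin at its underside. Leave it alone.
- cutter_big: Steel ring cutter, the larger of two, 70 mm in diameter, 34 mm high, loose; origin at its underside. Leave it alone.
- tape_roll: Roll of brown tape lying flat, 92 mm in diameter, 48 mm high, loose; origin at its underside. Leave it alone.
Things that resemble listed ones, but are neither listed nor needed, are in the scene too. What is shaped like the part that bears stand_seat but yellow is not meant.

How it is judged:
By the outcome, as a careful person would: the job done as asked, in the order asked, and still so for the second after the job is handed in, with the robot touching nothing.
It also fails if it takes over 43 s, if anything falls off the work surface, if the arm or the gripper's body presses on something with over 40 N, if the wrist force passes 120 N, or if a joint passes its speed limit or range.

ROBOT

A 6-joint arm with a two-finger parallel gripper is mounted at the origin on a cart in front of the work surface, level with it; the furniture and walls round the work are solid. World frame = base frame: x ahead of the robot, y to its left, z up, the work surface at z = 0. Lengths are in m, angles in rad, forces in N, time in s.
With the tool pointing down it reaches from about 0.25 to 0.725 m from the base axis. Payload 4 kg.
Tool frame: the origin (TCP) lies midway between the tips of the shut fingers; the grasp point (between the pads) lies 19 mm behind it (grasp_offset is the z of the grasp point in the tool frame, in m); z points along the fingers, x is the direction in which the jaws open and shut, and the axes are right-handed (so a half turn about z gives the same grasp; the last joint's range is limited). The gripper opens to 85 mm and grips with 20 to 120 N. Pads are 22 mm wide; open, the fingers measure 114 mm over their backs; the gripper's body (76 mm by 85 mm) begins 54 mm behind the grasp point. The pads swing forward as they close: fully open they stand 13 mm farther back than shut.
Start: joints at [1.209, 0.241, 0.005, 1.335, 0, 1.571], TCP at [0.177, 0.468, 0.231] pointing down, gripper open.
Joint ranges: [-2.72, 2.72], [-1.05, 1.87], [-1.09, 1.28], [-1.99, 2.15], [-1.42, 1.44], [-3.14, 3.14]. Speed limits (rad/s): [2.79, 2.79, 3.14, 3.14, 3.14, 3.14].

INTERFACE

Orientations are given as a 3x3 rotation matrix whose columns are the frame's x, y, z axes.
In Python, from cell import * gives the robot as it stands. The module is installed in compiled form; this text tells all that it offers.
- The arm moves only by the tool arm_command, never from a script. Its argument "plan" is a list of rows, each a list of 5 numbers: the shift along the tool's x, y, z in cm, then the turn about the tool's z in rad, then the closure, from 0 (fully open) to 1 (shut). A call has 1 to 12 rows; each row is the pose to reach, as a shift and turn from the pose measured when the call began, along the tool's axes at that moment; what a row does not reach only later rows make up. A row lasts 1/10 s, in which the tool goes at most 50 mm and 8.59 degrees, less where a joint would pass 70% of its speed; a pose out of reach is approached as far as the arm can. A call with a gripper value outside its range is refused whole. The fingers move at their own pace and stop on an object; "newtons" is the grip in N (left out, the last holds). Time passes only in rows, so rows that repeat a pose let the fingers close. It gives the time, the measured TCP pose, the force and the opening at its end, in the units of the state.
- state(): the state, without advancing time (a new reading comes with each control period).
- snapshot(name): name is "scene" or "top" or "wrist"; returns a dict with "pixels" (384x512x3 uint8, blue, green, red), "vertical_fov" (degrees; the focal length in pixels is half the picture's height over the tangent of half this angle, whatever the lens; pixels are square), "cx", "cy" (the principal point, pixels), "cam_to_world" (4x4, takes a point from camera to world coordinates). Camera axes: x right, y up, looking along -z (the intrinsics and any distortion apply to the point x, -y, -z); pixel columns grow to the right and rows downward; lengths in m; the calibration is good to about 2 mm. A picture is of the moment at which its call begins. There is no depth.
- hand_in(): hands the job in, once; it reports no verdict.
The state is a dict: "time_s": time; "qpos": joint angles; "joint_vel": joint speeds; "joint_torque": joint torques, N m; "tool_pos": TCP position; "orientation": TCP orientation; "wrist_force": force on the tool from outside, world axes, zero at the start; "torque": the same for the moment, N m; "gripper_width": finger opening in m.
Only numpy, scipy, OpenCV 4.12 (cv2) and the standard library are available. Lean on these libraries where they do the work, as an engineer would, in place of code of your own. Each camera call takes 0.05 s, during which the arm holds its last target.

## Working session

There is one attempt and no reset: what is moved stays moved. The work goes in short steps, Python scripts to look and compute and a tool call to move; the robot and the scene stay as the last step left them, time stands still between calls to the robot, and variables do not carry over. Pictures are saved under pics/ and viewed, and the job is handed in when it is done.

Besides the shell and the picture viewer there is one more tool, called after ">>>" by a JSON object that holds its "op" and its "data". arm_command: Moves the arm, as the interface text tells. Its arguments: {"type":"object","properties":{"plan":{"type":"array","items":{"type":"array","items":{"type":"number"}}},"newtons":{"type":"number"}},"required":["plan"]}

```bash
mkdir -p pics; cat > h.py <<'E'
from cell import *
import numpy as np, cv2
def snap(name,fn):
    s=snapshot(name); cv2.imwrite('pics/'+fn+'.png',s['pixels'])
    np.savez('pics/'+fn+'.npz',**{k:v for k,v in s.items()}); return s
E
python3 - <<'E'
from h import *
for n in ["scene","top","wrist"]:
    s=snap(n,n+'0'); print(n,{k:(v if k!='pixels' else v.shape) for k,v in s.items()})
st=state(); print(st)
E
ls
```

```text
scene {'pixels': (384, 512, 3), 'vertical_fov': 49.85176166969718, 'cx': 251.9007432227773, 'cy': 190.70159883452965, 'cam_to_world': array([[ 0.63876785,  0.33217626, -0.69399897, -0.50887216],
       [-0.76939191,  0.27979039, -0.57424161, -0.80567963],
       [ 0.00342481,  0.90076427,  0.43429484,  0.73307142],
       [ 0.        ,  0.        ,  0.        ,  1.        ]])}
top {'pixels': (384, 512, 3), 'vertical_fov': 44.60068883349278, 'cx': 255.29246847636912, 'cy': 185.723060447778, 'cam_to_world': array([[ 0.02924865,  0.98503994, -0.16982588,  0.20600328],
       [-0.99938954,  0.03206572,  0.01386849,  0.04118335],
       [ 0.01910661,  0.16931658,  0.98537649,  1.70145745],
       [ 0.        ,  0.        ,  0.        ,  1.        ]])}
wrist {'pixels': (384, 512, 3), 'vertical_fov': 62.01020941401022, 'cx': 256.34550237274397, 'cy': 197.6279772620017, 'cam_to_world': array([[ 3.54587276e-01, -8.86511665e-01, -2.97262394e-01,
         1.00018559e-01],
       [ 9.35022493e-01,  3.35886081e-01,  1.13637483e-01,
         4.95787300e-01],
       [-8.94653714e-04, -3.18241430e-0
[... 257 characters left out ...]
81757e+00]), 'joint_vel': array([ 3.31634738e-04, -4.06803568e-03,  2.96613743e-03,  1.49789001e-03,
       -4.60299382e-04,  5.87738769e-05]), 'joint_torque': array([-1.03358259e-04, -3.72634578e+01,  2.52639270e+01,  1.23434159e-02,
       -5.97752819e-05,  1.62878001e-05]), 'tool_pos': array([0.17682042, 0.46718995, 0.23061301]), 'orientation': array([[ 3.53992357e-01,  9.35248144e-01, -5.65558142e-04],
       [ 9.35246955e-01, -3.53992809e-01, -1.49148813e-03],
       [-1.59511502e-03, -9.61130851e-07, -9.99998728e-01]]), 'wrist_force': array([ 0.20062802, -0.0194103 ,  0.14144421]), 'torque': array([-0.00735498, -0.03121418,  0.01739109]), 'gripper_width': 0.08539377780177258}
h.py
pics
```

View pics/scene0.png

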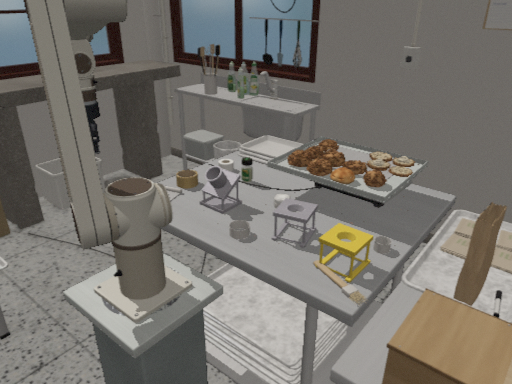

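View pics/top0.png

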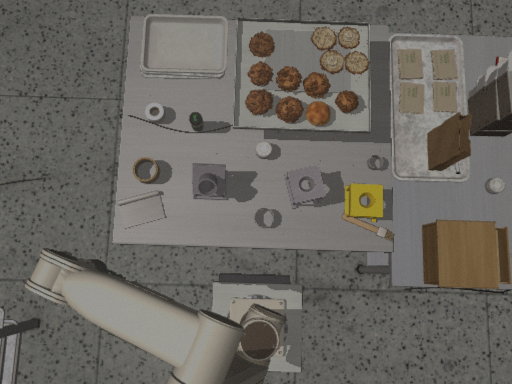

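View pics/wrist0.png

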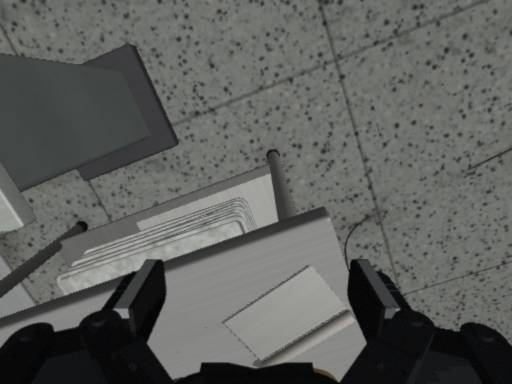

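The scene view shows the rack with the funnel at (222,183), the grey stand at (295,212) and the yellow decoy at (346,245). In the top view, the rack is at (208,183), the stand at (305,185), the timer at (264,150), a cutter at (266,217) and the tape roll at (146,170).

```bash
python3 - <<'E'
import cv2
a=cv2.imread('pics/top0.png'); cv2.imwrite('pics/top0c.png',cv2.resize(a[130:240,180:340],None,fx=5,fy=5,interpolation=cv2.INTER_CUBIC))
a=cv2.imread('pics/scene0.png'); cv2.imwrite('pics/scene0c.png',cv2.resize(a[145:255,180:340],None,fx=5,fy=5,interpolation=cv2.INTER_CUBIC))
E
```

```text
(no output)
```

View pics/top0c.png

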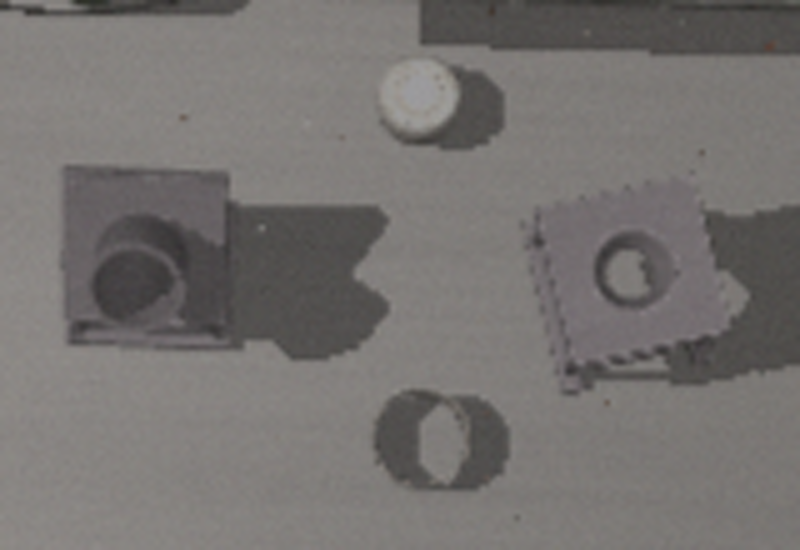

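View pics/scene0c.png

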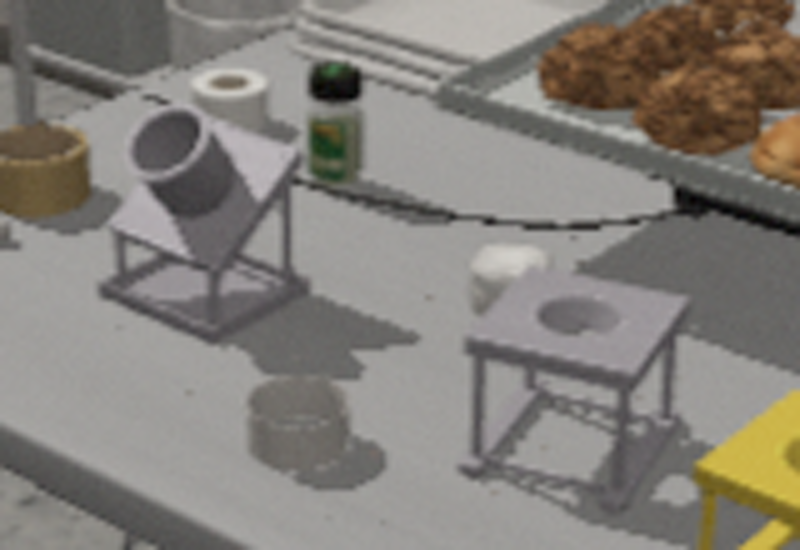

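```bash
cat >> h.py <<'E'
def ray(c,u,v):
    f=384/2/np.tan(np.radians(float(c['vertical_fov']))/2); M=c['cam_to_world']
    d=M[:3,:3]@np.array([(u-c['cx'])/f,-(v-c['cy'])/f,-1]); return M[:3,3],d/np.linalg.norm(d)
def proj(c,P):
    f=384/2/np.tan(np.radians(float(c['vertical_fov']))/2); M=c['cam_to_world']
    q=M[:3,:3].T@(np.asarray(P)-M[:3,3]); return np.array([c['cx']+f*q[0]/-q[2], c['cy']-f*q[1]/-q[2]])
def tri(obs):
    A=0;b=0
    for c,u,v in obs:
        o,d=ray(c,u,v); P=np.eye(3)-np.outer(d,d); A=A+P;b=b+P@o
    X=np.linalg.solve(A,b)
    return X,[np.round(proj(c,X)-[u,v],2) for c,u,v in obs]
def atz(c,u,v,z):
    o,d=ray(c,u,v); return o+d*(z-o[2])/d[2]
E
python3 - <<'E'
from h import *
T=np.load('pics/top0.npz');S=np.load('pics/scene0.npz')
t=lambda x,y:(T,180+(x+.5)/5-.5,130+(y+.5)/5-.5)
s=lambda x,y:(S,180+(x+.5)/5-.5,145+(y+.5)/5-.5)
print('mouth',tri([t(139,288),s(169,145)]))
print('seat',tri([t(637,268),s(579,315)]))
print('rack hi L',tri([t(65,167),s(203,118)]),'hi R',tri([t(228,173),s(299,155)]))
for p in [(533,210),(692,178),(722,338),(562,370)]: print(atz(*t(*p),.1))
print('timer',atz(*t(418,99),.042),'cutter',atz(*t(423,438),.034))
E
```

```text
mouth (array([0.46499191, 0.18139441, 0.13641386]), [array([-0.11,  0.11]), array([ 0.15, -0.01])])
seat (array([ 0.49566756, -0.15989356,  0.10134142]), [array([-0.3 ,  0.24]), array([ 0.4 , -0.07])])
rack hi L (array([0.55380818, 0.23661901, 0.11421971]), [array([ 0.44, -0.42]), array([-0.54,  0.06])]) hi R (array([0.54942363, 0.12711972, 0.11589032]), [array([-0.59,  0.54]), array([ 0.74, -0.1 ])])
[ 0.53557452 -0.08785378  0.1       ]
[ 0.56216768 -0.19907342  0.1       ]
[ 0.44940412 -0.22066139  0.1       ]
[ 0.42350453 -0.10994362  0.1       ]
timer [ 0.62730603 -0.00707087  0.042     ] cutter [ 0.38029599 -0.01745657  0.034     ]
```

>>> {"op": "arm_command", "data": {"plan": [[-1,2,-2,0,0],[-3,6,-4,0,0],[-5,10,-6,-0.05,0],[-7,14,-7,-0.1,0],[-9,18,-7,-0.16,0],[-11,22,-7,-0.22,0],[-13,26,-7,-0.28,0],[-15,30,-7,-0.32,0],[-16.5,33,-7,-0.32,0],[-17.5,34.8,-7,-0.32,0],[-17.5,34.8,-7,-0.32,0],[-17.5,34.8,-7,-0.32,0]]}}

```text
time_s: 1.35
tool_pos: [0.4402, 0.1802, 0.3005]
orientation: [[0.043, 0.999, -0.002], [0.999, -0.043, -0.001], [-0.002, -0.002, -1.0]]
wrist_force: [-0.5, 0.7, -0.0]
gripper_width: 0.0853
```

```bash
python3 - <<'E'
from h import *
s=snap('wrist','w1'); st=state(); print(st['tool_pos'],st['orientation'],st['time_s'])
cv2.imwrite('pics/w1b.png',cv2.resize(s['pixels'],(768,576),interpolation=cv2.INTER_CUBIC))
E
```

```text
[0.43990619 0.18068991 0.30062308] [[ 0.04162461  0.99913215 -0.00153051]
 [ 0.99913217 -0.04162684 -0.00145518]
 [-0.00151762 -0.00146861 -0.99999777]] 1.4
```

View pics/w1b.png

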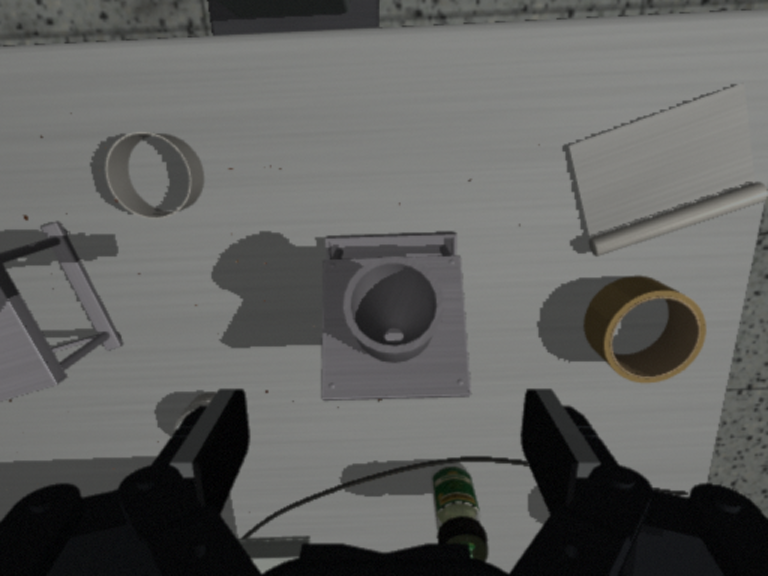

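The wrist view shows the funnel mouth centred near (392,309) of the 1.5x picture, on the rack sheet. I'll enlarge it.

```bash
python3 - <<'E'
import cv2
a=cv2.imread('pics/w1.png'); cv2.imwrite('pics/w1c.png',cv2.resize(a[145:275,200:330],None,fx=4.6,fy=4.6,interpolation=cv2.INTER_CUBIC))
E
```

```text
(no output)
```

View pics/w1c.png

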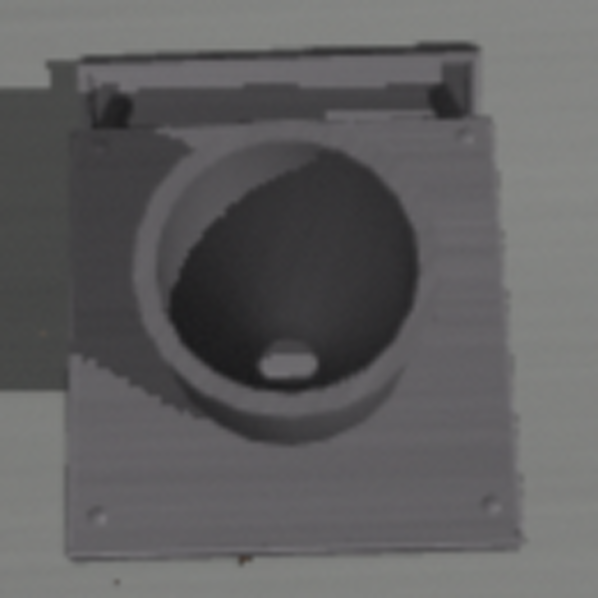

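```bash
cat > fit.py <<'E'
from h import *
from scipy.optimize import least_squares
T=np.load('pics/top0.npz');S=np.load('pics/scene0.npz');W=np.load('pics/w1.npz')
t=lambda x,y:(T,180+(x+.5)/5-.5,130+(y+.5)/5-.5)
s=lambda x,y:(S,180+(x+.5)/5-.5,145+(y+.5)/5-.5)
w=lambda x,y:(W,200+(x+.5)/4.6-.5,145+(y+.5)/4.6-.5)
c,q=np.cos(np.radians(35)),np.sin(np.radians(35))
R=lambda a:np.array([[np.cos(a),-np.sin(a),0],[np.sin(a),np.cos(a),0],[0,0,1]])
L=lambda i,j:np.array([i*.057*c,j*.057,.09+i*.057*q])
pts=[(L(-1,-1),w(72,128)),(L(-1,1),w(493,117)),(L(1,1),w(520,547)),(L(1,-1),w(68,552))]
M=np.array([-.06*q,0,.09+.06*c])
def res(p,full=False):
    r=[]
    X=lambda P:R(p[2])@P+[p[0],p[1],p[3]]
    for P,(C,u,v) in pts: r+=list(proj(C,X(P))-[u,v])
    a=np.linspace(0,2*np.pi,180)
    rim=np.array([proj(W,X(M+.034*np.array([np.cos(k)*c,np.sin(k),np.cos(k)*q]))) for k in a])
    e=[rim[:,0].min()-w(135,0)[1],rim[:,0].max()-w(421,0)[1],rim[:,1].min()-w(0,122)[2],rim[:,1].max()-w(0,408)[2]]
    r+=e
    for C in (t(139,288),s(169,145)): r+=list(.0*(proj(C[0],X(M))-C[1:]) if not full else proj(C[0],X(M))-C[1:])
    return np.array(r)
for fz in (0,1):
    f=(lambda p:res([*p,0])) if not fz else res
    o=least_squares(f,[.5,.18,-.04]+([0] if fz else []))
    p=o.x if fz else [*o.x,0]
    print(p,np.round(res(p,True),1))
    print('grasp pt',R(p[2])@np.array([-.038*q,0,.09+.038*c])+[p[0],p[1],p[3]],'mouth',R(p[2])@M+[p[0],p[1],p[3]])
E
python3 fit.py
```

```text
[np.float64(0.49918003855151466), np.float64(0.18303158239751896), np.float64(-0.014086940022789884), 0] [-1.  -0.4 -0.7 -0.6  0.2 -0.7 -1.5  0.8 -1.3  3.8 -0.8  1.8 -0.8  0.
 -0.3 -0.8]
grasp pt [0.4773863  0.18333861 0.12112778] mouth [0.46476887 0.18351636 0.13914912]
[ 0.50166969  0.18303746 -0.01407845 -0.00653911] [-0.2  0.3 -1.5  0.1 -0.8 -1.6 -0.6 -0.2 -0.6  3.1  0.   1.3 -0.6 -0.4
  0.2  0.6]
grasp pt [0.47987595 0.18334431 0.11458866] mouth [0.46725852 0.18352195 0.13261001]
```

```bash
sed -i 's/rim\[:,0\].max()-w(421,0)\[1\]/rim[:,0].max()-w(441,0)[1]/; s/list(.0\*(/list(1.0*(/' fit.py; python3 fit.py
```

```text
[np.float64(0.4991949809660332), np.float64(0.18377755137431306), np.float64(-0.019668815943933805), 0] [-0.2 -0.7  0.1 -0.4  0.6 -0.4 -1.1  0.6 -0.4  0.4 -0.8  1.8 -1.1  0.
 -0.5 -0.9]
grasp pt [0.47740329 0.18420622 0.12112778] mouth [0.46478705 0.1844544  0.13914912]
[ 0.50075765  0.18382106 -0.01987342 -0.00414411] [ 0.3 -0.3 -0.4  0.   0.  -1.1 -0.5 -0.1  0.1 -0.  -0.3  1.4 -1.  -0.2
 -0.2  0. ]
grasp pt [0.47896605 0.18425419 0.11698366] mouth [0.46634986 0.18450495 0.13500501]
```

>>> {"op": "arm_command", "data": {"plan": [[0.2,1,1,-0.01,0],[0.5,2.5,4,-0.02,0],[0.55,3.8,8,-0.02,0],[0.55,3.8,10,-0.02,0],[0.55,3.8,10,-0.02,0]]}}

```text
time_s: 1.9
tool_pos: [0.4754, 0.1845, 0.1962]
orientation: [[0.02, 1.0, -0.009], [1.0, -0.02, -0.004], [-0.005, -0.009, -1.0]]
wrist_force: [0.4, 0.2, 0.6]
gripper_width: 0.0851
```

```bash
python3 - <<'E'
from h import *
s=snap('wrist','w2'); st=state(); print(st['tool_pos'],st['orientation'],st['time_s'],st['wrist_force'])
cv2.imwrite('pics/w2b.png',cv2.resize(s['pixels'],(768,576),interpolation=cv2.INTER_CUBIC))
# predicted centers
c,q=np.cos(np.radians(35)),np.sin(np.radians(35))
for p in ([.4992,.1838,-.0197,0],[.5008,.1838,-.0197,-.0041]):
  for l in (.06,-.05): print(l,proj(s,[p[0]-l*q,p[1]+l*q*.0197,.09+l*c+p[3]])*1.5+.25)
E
```

```text
[0.47653321 0.18486362 0.19863534] [[ 0.01983272  0.99978656 -0.00578748]
 [ 0.99979858 -0.0198501  -0.00296212]
 [-0.00307637 -0.00572757 -0.99997887]] 1.95 [-0.22549093 -0.1106202   0.68394804]
0.06 [385.87126631 306.61165453]
-0.05 [386.04648176 351.63894862]
0.06 [385.95247542 306.96471467]
-0.05 [386.09883565 351.26406385]
```

View pics/w2b.png

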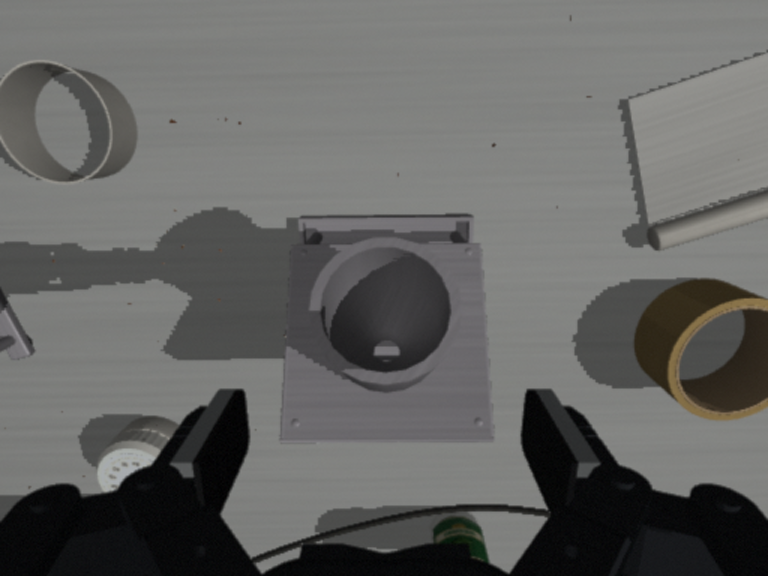

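>>> {"op": "arm_command", "data": {"plan": [[0,0.1,2,0,0],[0,0.2,5,0,0],[0,0.2,8,0,0],[0,0.2,10,0,0],[0,0.2,10.25,0,0],[0,0.2,10.25,0,0]]}}

```text
time_s: 2.55
tool_pos: [0.4786, 0.1852, 0.0973]
orientation: [[0.019, 1.0, -0.004], [1.0, -0.019, -0.002], [-0.002, -0.004, -1.0]]
wrist_force: [-0.5, 0.2, 0.1]
gripper_width: 0.0854
```

```bash
python3 - <<'E'
from h import *
s=snap('wrist','w3'); st=state(); print(st['tool_pos'],st['orientation'],st['time_s'],st['wrist_force'])
s2=snap('scene','s3')
a=cv2.resize(s['pixels'][120:,100:412],None,fx=1.28,fy=1.28); b=cv2.resize(s2['pixels'][110:230,160:270],None,fx=3.5,fy=3.5,interpolation=cv2.INTER_CUBIC)
h=min(a.shape[0],b.shape[0]); cv2.imwrite('pics/w3b.png',np.hstack([a[:h],b[:h]]))
E
```

```text
[0.47919859 0.18535713 0.09796229] [[ 0.01918779  0.9998119  -0.002827  ]
 [ 0.99981418 -0.01919292 -0.00180052]
 [-0.00185444 -0.00279193 -0.99999438]] 2.6 [0.37809754 0.79194653 1.13750479]
```

View pics/w3b.png

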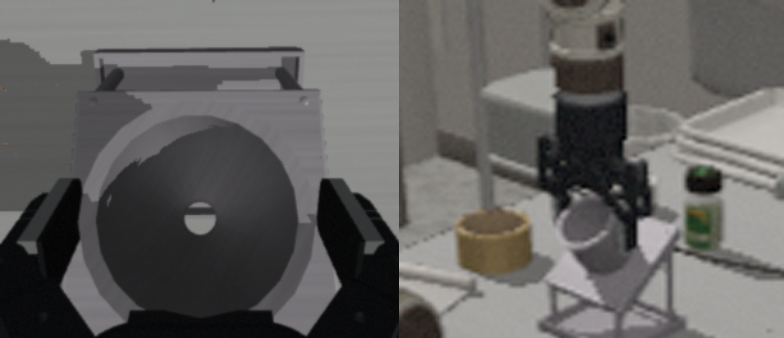

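The fingers straddle the collar evenly, so I'll close at 30 N.

>>> {"op": "arm_command", "data": {"plan": [[0,0,0,0,0.3],[0,0,0,0,0.5],[0,0,0,0,1],[0,0,0,0,1],[0,0,0,0,1],[0,0,0,0,1],[0,0,0,0,1],[0,0,0,0,1]], "newtons": 30}}

```text
time_s: 3.45
tool_pos: [0.4809, 0.1847, 0.1004]
orientation: [[0.02, 1.0, 0.002], [1.0, -0.02, -0.002], [-0.002, 0.002, -1.0]]
wrist_force: [-1.7, -4.0, 6.3]
gripper_width: 0.0641
```

```bash
python3 - <<'E'
from h import *
s=snap('wrist','w4'); st=state(); print(st['tool_pos'],st['time_s'],st['wrist_force'],st['torque'],st['gripper_width'])
s2=snap('scene','s4')
a=cv2.resize(s['pixels'][120:,100:412],None,fx=1.28,fy=1.28); b=cv2.resize(s2['pixels'][110:230,160:270],None,fx=3.5,fy=3.5,interpolation=cv2.INTER_CUBIC)
h=min(a.shape[0],b.shape[0]); cv2.imwrite('pics/w4b.png',np.hstack([a[:h],b[:h]]))
E
```

```text
[0.48086957 0.18474875 0.1004129 ] 3.5 [-0.52053746 -3.59813693  5.08841151] [-0.73757826  0.16764008 -0.02879151] 0.06422943818453564
```

View pics/w4b.png

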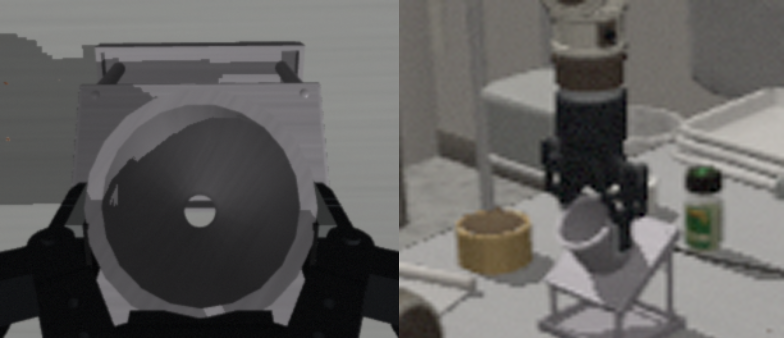

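>>> {"op": "arm_command", "data": {"plan": [[0,-0.3,-0.43,0,1],[0,-0.86,-1.23,0,1],[0,-1.72,-2.46,0,1],[0,-2.87,-4.1,0,1],[0,-4.02,-5.73,0,1],[0,-4.6,-7.5,0,1],[0,-4.6,-9.5,0,1],[0,-4.6,-11,0,1],[0,-4.6,-11,0,1],[0,-4.6,-11,0,1]]}}

```text
time_s: 4.55
tool_pos: [0.4343, 0.1861, 0.2107]
orientation: [[0.02, 1.0, 0.002], [1.0, -0.02, -0.002], [-0.002, 0.002, -1.0]]
wrist_force: [-0.1, -0.1, -2.1]
gripper_width: 0.064
```

```bash
python3 - <<'E'
from h import *
s=snap('wrist','w5'); st=state(); print(st['tool_pos'],st['orientation'],st['qpos'],st['time_s'],st['wrist_force'],st['torque'],st['gripper_width'])
s2=snap('scene','s5')
a=cv2.resize(s['pixels'][120:,100:412],None,fx=1.28,fy=1.28); b=cv2.resize(s2['pixels'][110:230,160:270],None,fx=3.5,fy=3.5,interpolation=cv2.INTER_CUBIC)
h=min(a.shape[0],b.shape[0]); cv2.imwrite('pics/w5b.png',np.hstack([a[:h],b[:h]]))
E
```

```text
[0.43391814 0.18582519 0.20992191] [[ 1.98824987e-02  9.99801878e-01  9.44186352e-04]
 [ 9.99798820e-01 -1.98799202e-02 -2.66603246e-03]
 [-2.64673391e-03  9.97003788e-04 -9.99996000e-01]] [ 0.40643422  0.19649252 -0.10792987  1.26656065 -0.00282212  0.42631705] 4.6 [-0.29161474 -0.19318635 -2.00955326] [-0.00746423  0.04711959 -0.03936468] 0.06396316623599226
```

View pics/w5b.png

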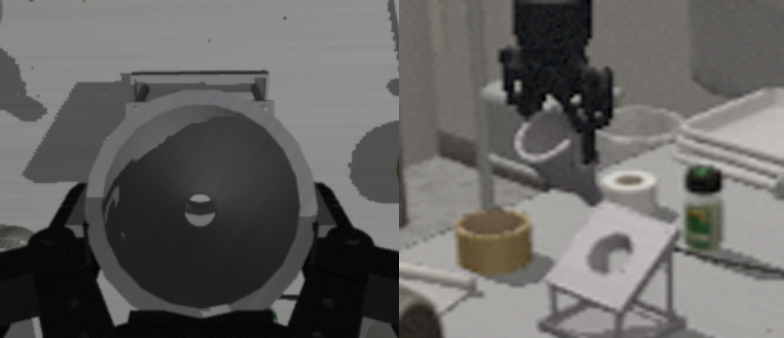

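>>> {"op": "arm_command", "data": {"plan": [[-1,0.1,-0.5,0,1],[-3,0.3,-2,0,1],[-6,0.5,-4,0,1],[-9.5,1,-5,0,1],[-13,1.2,-5,0,1],[-16.5,1.5,-5,0,1],[-19.5,1.8,-5,0,1],[-21.5,2,-5,0,1],[-22.5,2,-5,0,1],[-22.5,2,-5,0,1],[-22.5,2,-5,0,1],[-22.5,2,-5,0,1]]}}

```text
time_s: 5.85
tool_pos: [0.4491, -0.0386, 0.2601]
orientation: [[0.019, 1.0, -0.0], [1.0, -0.019, -0.003], [-0.003, -0.0, -1.0]]
wrist_force: [0.3, 0.6, -2.3]
gripper_width: 0.0644
```

```bash
python3 - <<'E'
from h import *
s=snap('wrist','w6'); st=state(); print(st['tool_pos'],st['orientation'],st['time_s'],st['wrist_force'],st['torque'],st['gripper_width'])
print(proj(s,[.4957,-.16,.1]))
cv2.imwrite('pics/w6b.png',cv2.resize(s['pixels'],(768,576),interpolation=cv2.INTER_CUBIC))
s=snap('scene','s6');cv2.imwrite('pics/s6b.png',cv2.resize(s['pixels'][110:270,180:360],None,fx=3.6,fy=3.6,interpolation=cv2.INTER_CUBIC))
E
```

```text
[ 0.44919692 -0.03860383  0.26010671] [[ 1.83464662e-02  9.99831669e-01 -2.04201384e-04]
 [ 9.99827774e-01 -1.83469656e-02 -2.79490757e-03]
 [-2.79818358e-03 -1.52889538e-04 -9.99996073e-01]] 5.9 [ 0.02515772 -0.47578779 -1.47853489] [ 0.0108992   0.04981806 -0.02126722] 0.0645361306828524
[140.37705136 224.24965759]
```

View pics/w6b.png

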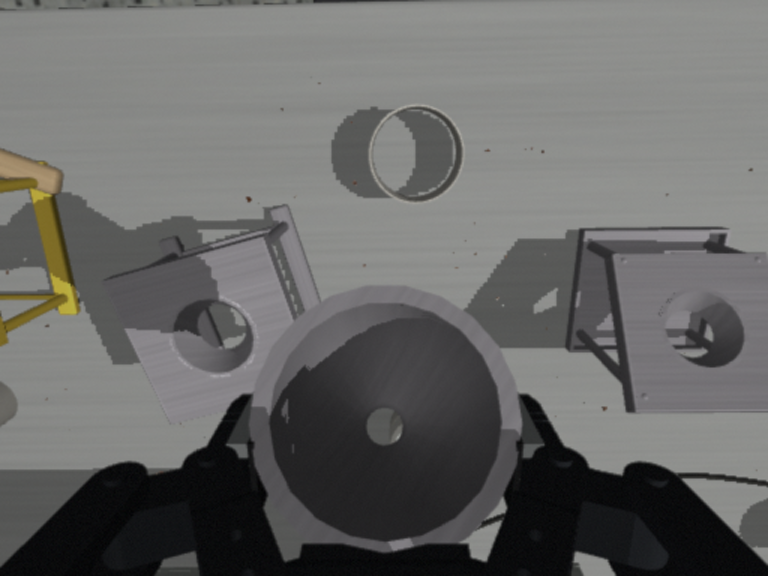

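View pics/s6b.png

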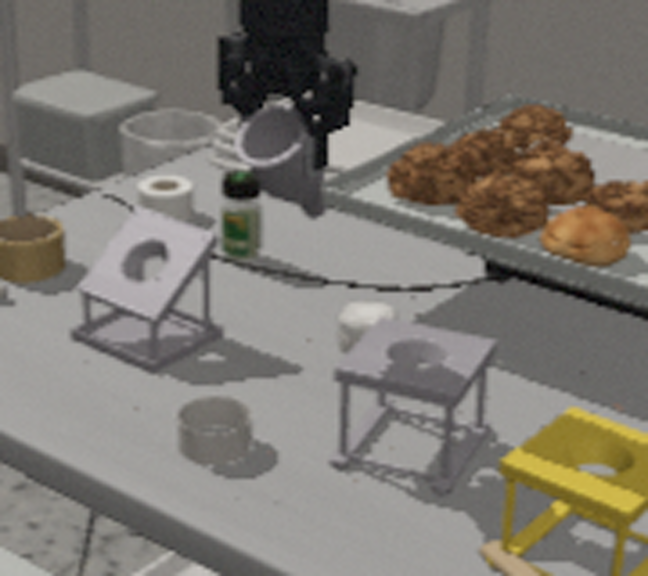

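```bash
python3 - <<'E'
import cv2
a=cv2.imread('pics/w6.png'); cv2.imwrite('pics/w6c.png',cv2.resize(a[180:270,95:195],None,fx=6,fy=6,interpolation=cv2.INTER_CUBIC))
a=cv2.imread('pics/top0.png'); cv2.imwrite('pics/top0d.png',cv2.resize(a[155:215,275:335],None,fx=9,fy=9,interpolation=cv2.INTER_CUBIC))
E
```

```text
(no output)
```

View pics/w6c.png

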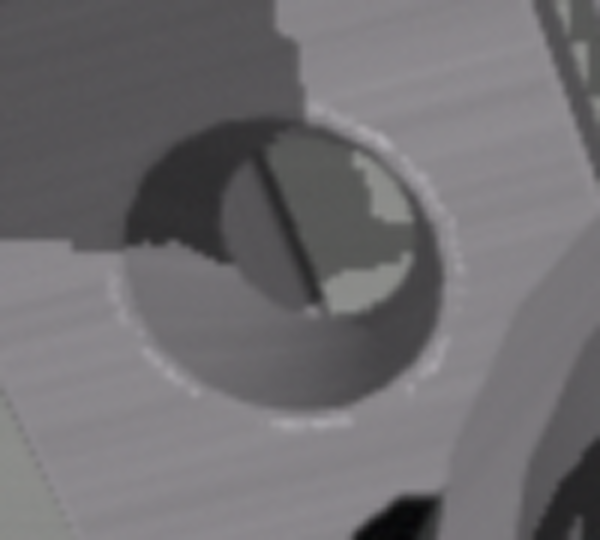

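View pics/top0d.png

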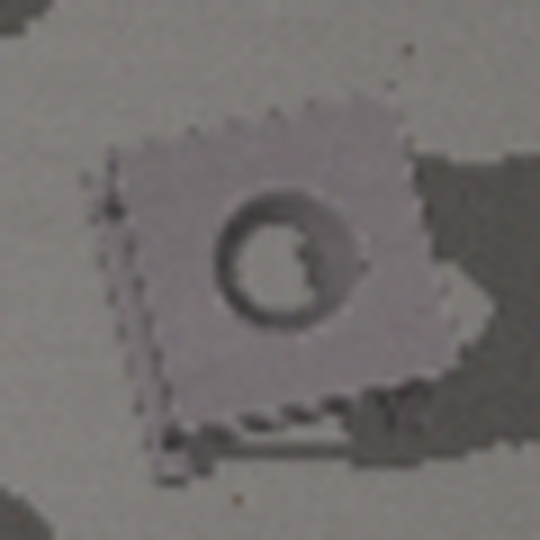

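```bash
python3 - <<'E'
from h import *
T=np.load('pics/top0.npz');S=np.load('pics/scene0.npz');W=np.load('pics/w6.npz')
t=(T,306.55,183.3); s=(S,180+115.9-.5,145+63.1-.5); w=(W,141.75,223.7)
print(tri([t,s,w]),tri([t,w]),tri([s,w]))
for o in (t,s,w): print(atz(*o,.1))
# funnel rim in wrist w5/w6 -> tilt; mouth centre relative TCP
st=state(); R=st['orientation']; p=st['tool_pos']
for lab,C in (('w6',W),):
  for sb in (.019,.025,.030):
    for th in (25,30,35,40):
      a=np.radians(th); g=p-R[:,2]*sb; ax=-np.sin(a)*R[:,1]-np.cos(a)*R[:,2]
      print(sb,th,(proj(C,g+ax*.022)*1.5+.25).round(0),(proj(C,g-ax*.088)*1.5+.25).round(0))
E
```

```text
(array([ 0.49560428, -0.15878938,  0.10048916]), [array([-0.2 ,  0.19]), array([0.1 , 0.06]), array([-0.38,  0.63])]) (array([ 0.49707034, -0.1601705 ,  0.09560268]), [array([0.02, 0.03]), array([0.09, 0.09])]) (array([ 0.49509112, -0.15845583,  0.1006496 ]), [array([-0.08,  0.05]), array([-0.18,  0.23])])
[ 0.49637417 -0.15953255  0.1       ]
[ 0.49654313 -0.15780127  0.1       ]
[ 0.49511252 -0.15850031  0.1       ]
0.019 25 [387. 437.] [386. 396.]
0.019 30 [387. 429.] [386. 413.]
0.019 35 [387. 422.] [386. 429.]
0.019 40 [387. 414.] [386. 446.]
0.025 25 [387. 452.] [386. 403.]
0.025 30 [387. 444.] [386. 420.]
0.025 35 [387. 436.] [386. 437.]
0.025 40 [387. 427.] [386. 454.]
0.03 25 [387. 465.] [386. 409.]
0.03 30 [387. 457.] [386. 426.]
0.03 35 [387. 448.] [386. 443.]
0.03 40 [387. 440.] [386. 461.]
```

The seat is at about (0.4957, -0.159, 0.1005), with the three views agreeing to 1–2 mm. I'll move above it and then check the view.

>>> {"op": "arm_command", "data": {"plan": [[-1,0,0,0,1],[-3.5,0.1,0,0,1],[-6.5,0.2,1,0,1],[-9,0.3,2.5,0,1],[-11,0.4,4.5,0,1],[-12,0.42,6,0,1],[-12,0.42,6,0,1],[-12,0.42,6,0,1],[-12,0.42,6,0,1]]}}

```text
time_s: 6.85
tool_pos: [0.4519, -0.1585, 0.2016]
orientation: [[0.017, 1.0, 0.002], [1.0, -0.017, -0.003], [-0.003, 0.002, -1.0]]
wrist_force: [-0.2, -0.2, -1.9]
gripper_width: 0.0639
```

```bash
cat >look.py <<'E'
import sys
from h import *
n=sys.argv[1]
s=snap('wrist','w'+n); s2=snap('scene','s'+n); s3=snap('top','t'+n); st=state(); print(st['tool_pos'],st['orientation'].round(4).tolist(),st['time_s'],st['wrist_force'].round(2),st['torque'].round(3),st['gripper_width'])
a=cv2.resize(s['pixels'],(400,300)); c=cv2.resize(s3['pixels'][145:225,257:364],(400,299),interpolation=cv2.INTER_CUBIC)
b=cv2.resize(s2['pixels'][130:280,255:355],(400,600),interpolation=cv2.INTER_CUBIC)
cv2.imwrite('pics/l%s.png'%n,np.hstack([np.vstack([a,c])[:599],b[:599]]))
# rel position to seat
print('TCP rel seat mm',((st['tool_pos']-[.4957,-.159,.1005])*1000).round(1))
E
python3 look.py 7
```

```text
[ 0.45189785 -0.15840052  0.201503  ] [[0.017, 0.9999, 0.0018], [0.9998, -0.017, -0.0034], [-0.0034, 0.0018, -1.0]] 7.0 [-0.39  0.21 -1.59] [0.044 0.015 0.061] 0.06433443692368766
TCP rel seat mm [-43.8   0.6 101. ]
```

View pics/l7.png

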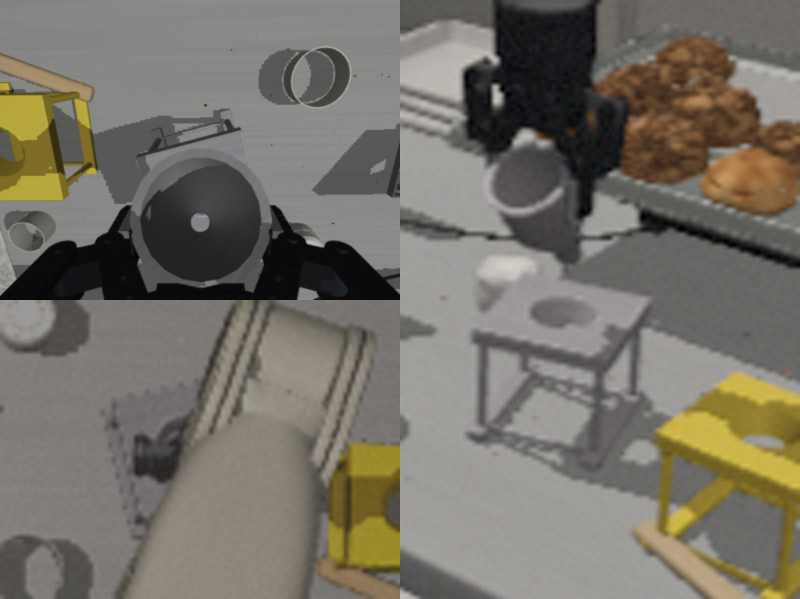

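```bash
python3 - <<'E'
from h import *
S=np.load('pics/s7.npz'); W=np.load('pics/w7.npz')
p=np.array([.4519,-.1584,.2015])
cr=lambda q:((q[0]-255)*4+400,(q[1]-130)*4)
for b in (.015,.019,.025):
  for th in (25,30,35,40):
    a=np.radians(th);g=p+[0,0,b]; ax=np.array([-np.sin(a),0,np.cos(a)])
    print(b,th,np.round(cr(proj(S,g-ax*.088))),np.round(cr(proj(S,g+ax*.022))), (proj(W,g-ax*.088)*400/512).round(),(proj(W,g+ax*.022)*400/512).round())
E
```

```text
0.015 25 [559. 273.] [531. 177.] [202. 204.] [201. 223.]
0.015 30 [564. 267.] [529. 179.] [202. 212.] [201. 219.]
0.015 35 [569. 259.] [528. 181.] [202. 221.] [201. 215.]
0.015 40 [574. 251.] [527. 183.] [202. 229.] [201. 211.]
0.019 25 [559. 269.] [531. 172.] [202. 206.] [201. 227.]
0.019 30 [564. 262.] [530. 174.] [202. 214.] [201. 223.]
0.019 35 [569. 255.] [528. 176.] [202. 223.] [201. 219.]
0.019 40 [574. 247.] [527. 178.] [202. 232.] [201. 215.]
0.025 25 [560. 262.] [531. 165.] [202. 209.] [201. 235.]
0.025 30 [565. 255.] [530. 166.] [202. 218.] [201. 231.]
0.025 35 [570. 248.] [529. 168.] [202. 227.] [201. 227.]
0.025 40 [574. 240.] [527. 170.] [202. 236.] [201. 222.]
```

>>> {"op": "arm_command", "data": {"plan": [[-0.05,0,0.7,0,1],[-0.05,0,2,0,1],[-0.05,0,3.3,0,1],[-0.05,0,4.5,0,1],[-0.05,0,5.5,0,1],[-0.05,0,6.1,0,1],[-0.05,0,6.4,0,1],[-0.05,0,6.5,0,1],[-0.05,0,6.5,0,1],[-0.05,0,6.5,0,1]]}}

```text
time_s: 8.0
tool_pos: [0.4524, -0.1593, 0.137]
orientation: [[0.017, 1.0, 0.003], [1.0, -0.017, -0.004], [-0.004, 0.003, -1.0]]
wrist_force: [0.5, 0.4, -2.6]
gripper_width: 0.0641
```

```bash
python3 look.py 8
```

```text
[ 0.45226057 -0.1592158   0.13689197] [[0.0171, 0.9999, 0.0025], [0.9998, -0.017, -0.0037], [-0.0036, 0.0026, -1.0]] 8.15 [-0.05  0.71 -1.84] [0.035 0.023 0.017] 0.0641077985357948
TCP rel seat mm [-43.4  -0.2  36.4]
```

View pics/l8.png

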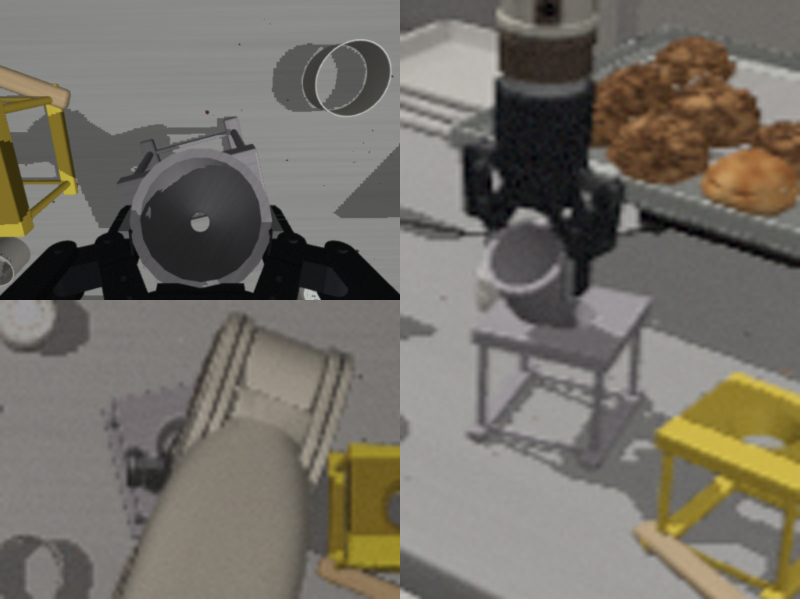

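The spout tip is inside the seat with no contact force. Next I pivot it upright by moving the grip towards +x with a light grip.

>>> {"op": "arm_command", "data": {"plan": [[0,0,0,0,1],[0,0.2,0,0,1],[0,0.4,0,0,1],[0,0.6,0,0,1],[0,0.8,0,0,1],[0,1.0,0,0,1],[0,1.2,0,0,1],[0,1.4,0,0,1],[0,1.5,0,0,1]], "newtons": 20}}

```text
time_s: 9.05
tool_pos: [0.4641, -0.1595, 0.137]
orientation: [[0.018, 1.0, -0.004], [1.0, -0.018, -0.004], [-0.004, -0.004, -1.0]]
wrist_force: [-10.1, 0.7, 9.0]
gripper_width: 0.0644
```

```bash
python3 look.py 9
```

```text
[ 0.46399523 -0.15948433  0.1370274 ] [[0.0179, 0.9998, -0.0039], [0.9998, -0.0179, -0.0041], [-0.0041, -0.0038, -1.0]] 9.2 [-9.39 -0.18  7.32] [-0.107  2.134 -0.131] 0.06405569204870173
TCP rel seat mm [-31.7  -0.5  36.5]
```

View pics/l9.png

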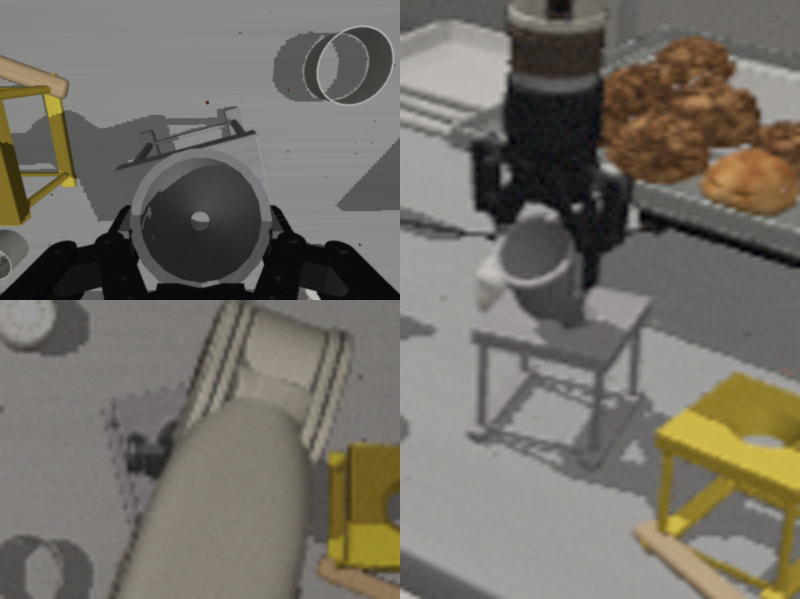

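>>> {"op": "arm_command", "data": {"plan": [[0,0.3,0,0,1],[0,0.5,0,0,1],[0,0.7,0,0,1],[0,0.9,0,0,1],[0,1.1,0,0,1],[0,1.3,0,0,1],[0,1.5,0,0,1],[0,1.5,0,0,1]]}}

```text
time_s: 10.0
tool_pos: [0.4722, -0.159, 0.1393]
orientation: [[0.019, 1.0, -0.015], [1.0, -0.019, -0.003], [-0.004, -0.015, -1.0]]
wrist_force: [-23.5, 3.6, 28.5]
gripper_width: 0.0642
```

```bash
python3 look.py 10
```

```text
[ 0.47217685 -0.15898585  0.13930607] [[0.0188, 0.9997, -0.0153], [0.9998, -0.0189, -0.0035], [-0.0038, -0.0152, -0.9999]] 10.15 [-23.15   3.94  26.77] [0.746 4.908 0.04 ] 0.06426618447239907
TCP rel seat mm [-23.5   0.   38.8]
```

View pics/l10.png

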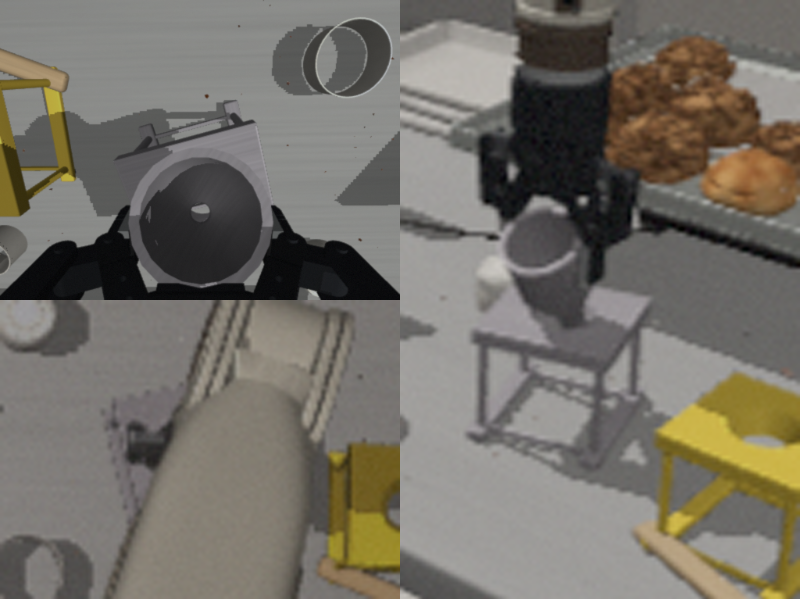

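>>> {"op": "arm_command", "data": {"plan": [[0,0,-0.4,0,1],[0,0.2,-0.55,0,1],[0,0.4,-0.65,0,1],[0,0.6,-0.75,0,1],[0,0.8,-0.85,0,1],[0,1.0,-0.95,0,1],[0,1.2,-1.0,0,1],[0,1.2,-1.0,0,1]]}}

```text
time_s: 10.95
tool_pos: [0.4819, -0.1592, 0.1489]
orientation: [[0.019, 1.0, -0.021], [1.0, -0.019, -0.004], [-0.004, -0.021, -1.0]]
wrist_force: [-9.2, -0.4, 8.0]
gripper_width: 0.064
```

```bash
python3 look.py 11
```

```text
[ 0.48179472 -0.15915972  0.14885255] [[0.0193, 0.9996, -0.0213], [0.9998, -0.0194, -0.0037], [-0.0041, -0.0213, -0.9998]] 11.1 [-10.32   0.41   7.8 ] [ 0.014  2.284 -0.1  ] 0.06415696575541015
TCP rel seat mm [-13.9  -0.2  48.4]
```

View pics/l11.png

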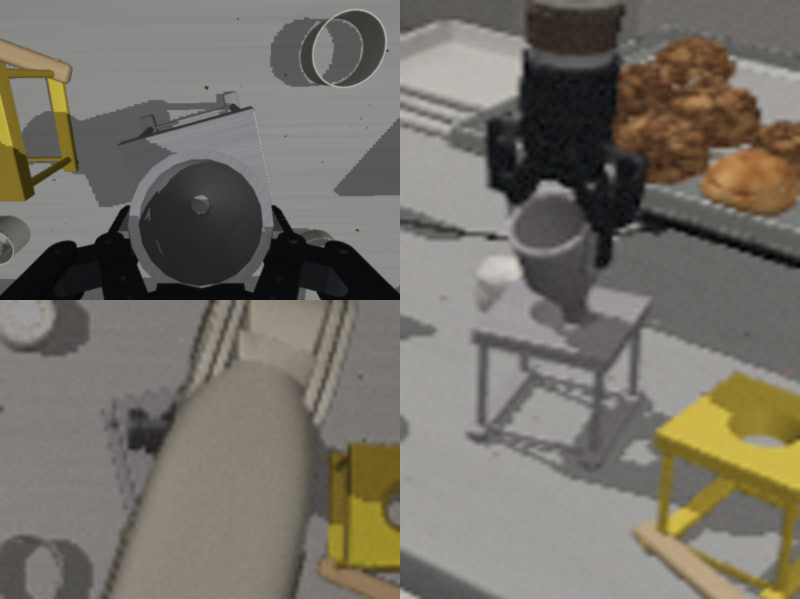

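>>> {"op": "arm_command", "data": {"plan": [[0,0.3,-0.1,0,1],[0,0.5,-0.15,0,1],[0,0.7,-0.2,0,1],[0,0.9,-0.25,0,1],[0,1.1,-0.3,0,1],[0,1.3,-0.35,0,1],[0,1.5,-0.4,0,1],[0,1.5,-0.4,0,1]]}}

```text
time_s: 11.9
tool_pos: [0.4954, -0.1595, 0.1532]
orientation: [[0.019, 1.0, -0.025], [1.0, -0.02, -0.004], [-0.005, -0.025, -1.0]]
wrist_force: [-9.7, 1.5, 11.4]
gripper_width: 0.0641
```

```bash
python3 look.py 12
```

```text
[ 0.49531422 -0.15947393  0.15322677] [[0.0194, 0.9995, -0.0248], [0.9998, -0.0195, -0.0041], [-0.0045, -0.0247, -0.9997]] 12.05 [-8.85  0.66 10.35] [ 0.175  2.199 -0.053] 0.06425516740739907
TCP rel seat mm [-0.4 -0.5 52.7]
```

View pics/l12.png

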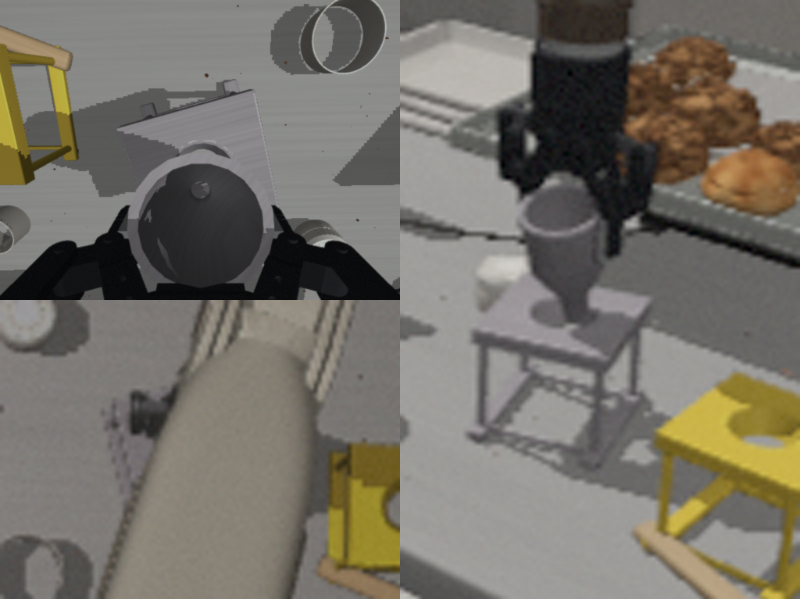

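```bash
cat > tilt.py <<'E'
import sys
from h import *
S=np.load('pics/s%s.npz'%sys.argv[1]); W=np.load('pics/w%s.npz'%sys.argv[1])
p=np.array([float(x) for x in sys.argv[2:5]])
cr=lambda q:((q[0]-255)*4+400,(q[1]-130)*4)
for b in (.016,):
  for th in (-5,0,5,10,15,20):
    a=np.radians(th);g=p+[0,0,b]; ax=np.array([-np.sin(a),0,np.cos(a)])
    print(b,th,np.round(cr(proj(S,g-ax*.088))),np.round(cr(proj(S,g+ax*.022))), (proj(W,g-ax*.088)*400/512).round(),(proj(W,g+ax*.022)*400/512).round(),'tip rel',((g-ax*.088-[.4957,-.159,.1005])*1000).round(1))
E
python3 tilt.py 12 .4953 -.1595 .1532
```

```text
0.016 -5 [556. 335.] [570. 209.] [201. 158.] [201. 243.] tip rel [ -8.1  -0.5 -19. ]
0.016 0 [561. 332.] [568. 210.] [201. 166.] [201. 240.] tip rel [ -0.4  -0.5 -19.3]
0.016 5 [567. 328.] [567. 210.] [201. 174.] [201. 237.] tip rel [  7.3  -0.5 -19. ]
0.016 10 [572. 324.] [565. 211.] [201. 182.] [201. 233.] tip rel [ 14.9  -0.5 -18. ]
0.016 15 [577. 319.] [564. 213.] [201. 190.] [201. 230.] tip rel [ 22.4  -0.5 -16.3]
0.016 20 [582. 313.] [563. 214.] [202. 198.] [201. 226.] tip rel [ 29.7  -0.5 -14. ]
```

```bash
python3 - <<'E'
import cv2,numpy as np
a=cv2.imread('pics/s12.png')[165:225,265:325]; b=cv2.imread('pics/w12.png')[170:384,150:364]
cv2.imwrite('pics/z12.png',np.hstack([cv2.resize(a,(399,399),interpolation=cv2.INTER_CUBIC),cv2.resize(b,(399,399),interpolation=cv2.INTER_CUBIC)]))
E
```

```text
(no output)
```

View pics/z12.png

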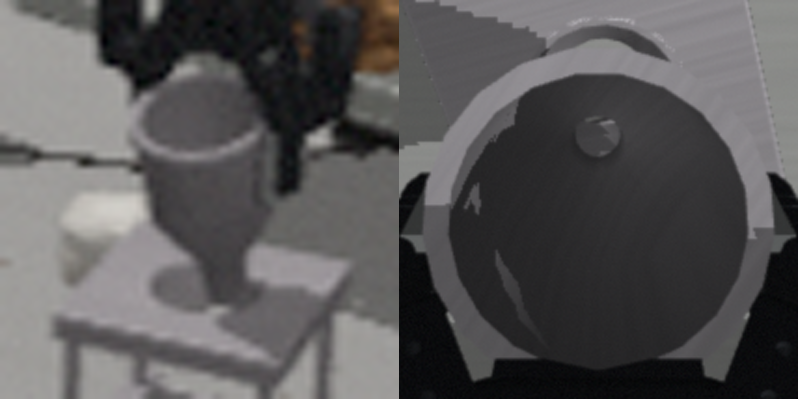

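```bash
cat > fun.py <<'E'
# fit phi, point P shift(b along z, dx) : obs wrist rim centre v, hole v, scene mouth (crop coords), full px
from h import *
from scipy.optimize import least_squares
def fit(n,p,wm,wh,sm,stp=None):
    S=np.load('pics/s%s.npz'%n); W=np.load('pics/w%s.npz'%n)
    def f(x,full=0):
        a=x[0]; ax=np.array([-np.sin(a),0,np.cos(a)]); g=np.array(p)+[x[2],0,x[1]]
        r=[*(proj(W,g+.022*ax)-wm),*(proj(W,g-.088*ax)-wh),*(proj(S,g+.022*ax)-sm)]
        if stp is not None: r+=list(proj(S,g-.088*ax)-stp)
        return np.array(r)
    o=least_squares(f,[.2,.02,0]); a=o.x[0]; g=np.array(p)+[o.x[2],0,o.x[1]]
    tip=g-.088*np.array([-np.sin(a),0,np.cos(a)])
    print('phi',np.degrees(a),'b,dx mm',o.x[1:]*1000,'res',o.fun.round(1),'tip rel',((tip-[.4957,-.159,.1005])*1000).round(1))
E
python3 - <<'E'
from fun import *
k=399/214; z=6.65
fit('12',[.4953,-.1595,.1532],(150+598/k,170+208/k),(150+598/k,170+136/k),(265+200/z,165+115/z),(265+222/z,165+300/z))
fit('12',[.4953,-.1595,.1532],(150+598/k,170+216/k),(150+598/k,170+136/k),(265+200/z,165+115/z))
E
```

```text
phi 14.718954642916808 b,dx mm [-34.39854123  28.74767285] res [-212.7    4.6 -212.3    4.7    5.2   12.1    4.8    9.6] tip rel [ 50.7  -0.5 -66.8]
phi 10.911691954001364 b,dx mm [-58.88864501  46.23693604] res [-212.2    4.9 -212.2    4.     8.    16.8] tip rel [ 62.5  -0.5 -92.6]
```

```bash
python3 - <<'E'
from fun import *
k=399/214; z=6.65
X=150+199/k
fit('12',[.4953,-.1595,.1532],(X,170+208/k),(X,170+136/k),(265+200/z,165+115/z),(265+222/z,165+300/z))
fit('12',[.4953,-.1595,.1532],(X,170+216/k),(X,170+136/k),(265+200/z,165+115/z))
E
```

```text
phi 17.54233776355558 b,dx mm [18.12015414 -5.6513718 ] res [-0.2  0.1  1.1 -0.2 -0.2  1.   0.6 -1.1] tip rel [ 20.5  -0.5 -13.1]
phi 17.018749055855615 b,dx mm [21.35325207 -6.11426462] res [-0.2  0.   1.1 -0.  -0.2  0.1] tip rel [ 19.2  -0.5 -10.1]
```

>>> {"op": "arm_command", "data": {"plan": [[0,-0.3,-0.2,0,1],[0,-0.8,-0.2,0,1],[0,-1.3,0.1,0,1],[0,-1.3,0.6,0,1],[0,-1.3,1.1,0,1],[0,-1.3,1.5,0,1],[0,-1.3,1.8,0,1],[0,-1.3,2.0,0,1],[0,-1.3,2.0,0,1]]}}

```text
time_s: 12.95
tool_pos: [0.4817, -0.1592, 0.1332]
orientation: [[0.019, 0.999, -0.025], [1.0, -0.02, -0.004], [-0.004, -0.025, -1.0]]
wrist_force: [0.4, 0.3, -1.3]
gripper_width: 0.0643
```

```bash
sed -i "s#^cv2.imwrite('pics/l.*#a2=s2['pixels'][165:225,265:325]; b2=s['pixels'][170:384,150:364]; cv2.imwrite('pics/z%s.png'%n,np.hstack([cv2.resize(a2,(399,399),interpolation=cv2.INTER_CUBIC),cv2.resize(b2,(399,399),interpolation=cv2.INTER_CUBIC)]))#" look.py; sed -i "s/s3=snap('top','t'+n);//; s/; c=cv2.resize(s3.*//" look.py; python3 look.py 13
```

```text
[ 0.48196186 -0.15930421  0.13360106] [[0.0194, 0.9995, -0.0246], [0.9998, -0.0196, -0.0041], [-0.0046, -0.0246, -0.9997]] 13.05 [-0.52  0.22 -1.35] [0.051 0.005 0.019] 0.06417466807973683
TCP rel seat mm [-13.7  -0.3  33.1]
```

View pics/z13.png

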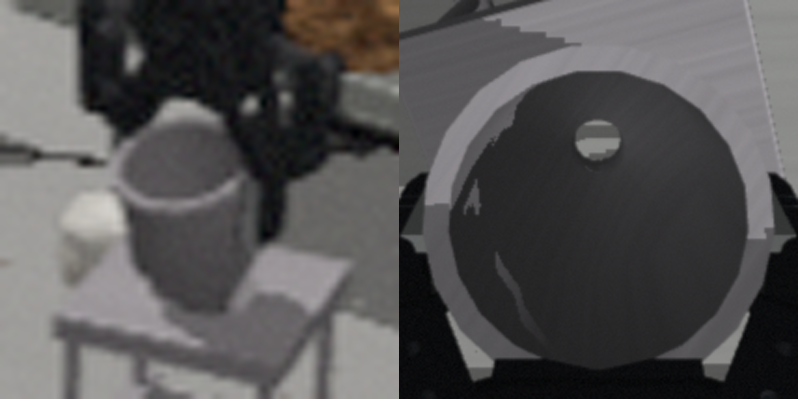

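>>> {"op": "arm_command", "data": {"plan": [[0,0.2,0,0,1],[0,0.4,0,0,1],[0,0.6,0,0,1],[0,0.8,0,0,1],[0,1.0,0,0,1],[0,1.2,0,0,1],[0,1.4,0,0,1],[0,1.4,0,0,1]]}}

```text
time_s: 13.85
tool_pos: [0.4938, -0.159, 0.1325]
orientation: [[0.019, 0.999, -0.03], [1.0, -0.019, -0.003], [-0.003, -0.03, -1.0]]
wrist_force: [-5.7, 0.9, -0.0]
gripper_width: 0.0642
```

```bash
python3 look.py 14
```

```text
[ 0.49379362 -0.15896611  0.13248251] [[0.0194, 0.9994, -0.0295], [0.9998, -0.0195, -0.0028], [-0.0034, -0.0295, -0.9996]] 13.95 [-5.62  1.05 -0.2 ] [ 0.372  1.4   -0.003] 0.06425399839534959
TCP rel seat mm [-1.9  0.  32. ]
```

View pics/z14.png

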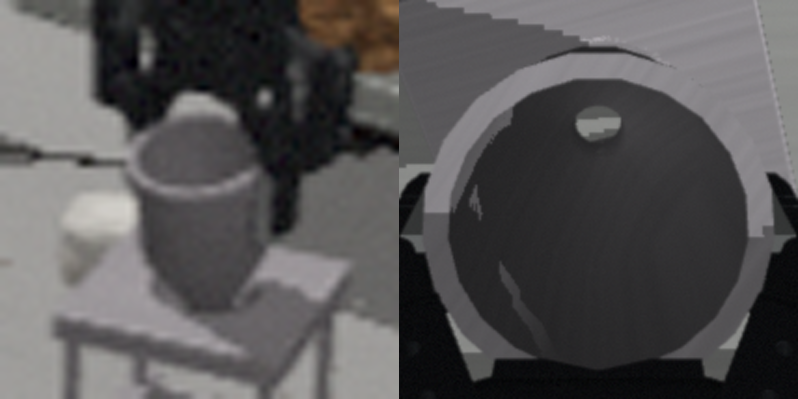

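>>> {"op": "arm_command", "data": {"plan": [[0,0.3,0,0,1],[0,0.5,0,0,1],[0,0.7,0,0,1],[0,0.9,0,0,1],[0,1.1,0,0,1],[0,1.2,0,0,1],[0,1.2,0,0,1]]}}

```text
time_s: 14.65
tool_pos: [0.5034, -0.1589, 0.1316]
orientation: [[0.02, 0.999, -0.035], [1.0, -0.02, -0.002], [-0.003, -0.035, -0.999]]
wrist_force: [-6.2, 0.8, 1.7]
gripper_width: 0.064
```

```bash
python3 look.py 15
```

```text
[ 0.50330548 -0.15885582  0.13160773] [[0.0196, 0.9992, -0.0349], [0.9998, -0.0197, -0.0021], [-0.0028, -0.0349, -0.9994]] 14.75 [-6.58  0.73  1.66] [0.219 1.638 0.017] 0.06414934559860265
TCP rel seat mm [ 7.6  0.1 31.1]
```

View pics/z15.png

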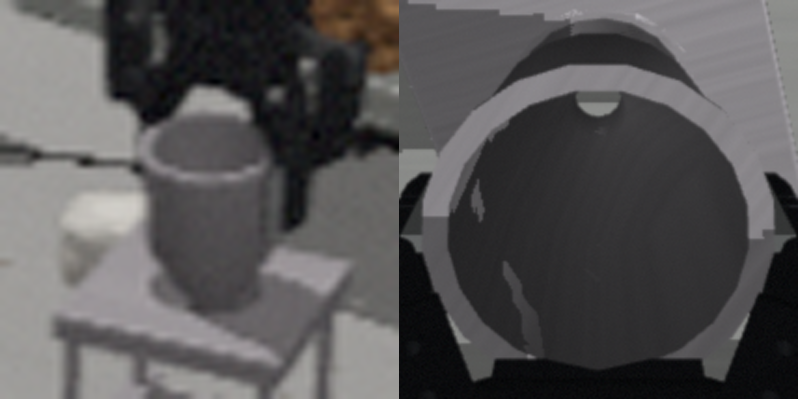

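```bash
python3 - <<'E'
from fun import *
k=399/214; z=6.65
X=150+199/k
fit('14',[.4938,-.1590,.1325],(X,170+218/k),(X,170+124/k),(265+200/z,165+152/z))
fit('15',[.5033,-.1589,.1316],(X,170+224/k),(X,170+100/k),(265+206/z,165+145/z))
fit('15',[.5033,-.1589,.1316],(X,170+230/k),(X,170+100/k),(265+206/z,165+145/z))
E
```

```text
phi 14.180745914424275 b,dx mm [21.78318125 -6.99701616] res [-0.1  0.1  0.9 -0.  -0.9  0.4] tip rel [ 12.7   0.  -31.5]
phi 8.68426734971257 b,dx mm [23.71058158 -8.96005213] res [-0.   0.   0.6 -0.  -0.1  0. ] tip rel [ 11.9   0.1 -32.2]
phi 8.020298429355453 b,dx mm [23.61832382 -7.85776453] res [ 0.  -0.   0.6 -0.   0.2 -0.1] tip rel [ 12.    0.1 -32.4]
```

>>> {"op": "arm_command", "data": {"plan": [[0,0.3,0,0,1],[0,0.5,0,0,1],[0,0.7,0,0,1],[0,0.9,0,0,1],[0,1.1,0,0,1],[0,1.2,0,0,1],[0,1.2,0,0,1]]}}

```text
time_s: 15.45
tool_pos: [0.5135, -0.159, 0.131]
orientation: [[0.02, 0.999, -0.039], [1.0, -0.02, -0.002], [-0.003, -0.039, -0.999]]
wrist_force: [-7.3, 1.0, 2.0]
gripper_width: 0.0642
```

```bash
python3 look.py 16
```

```text
[ 0.51344925 -0.15901195  0.13100239] [[0.0198, 0.999, -0.0389], [0.9998, -0.0199, -0.002], [-0.0028, -0.0389, -0.9992]] 15.55 [-6.09  0.48  2.24] [ 0.122  1.497 -0.033] 0.06427185547609685
TCP rel seat mm [17.7 -0.  30.5]
```

View pics/z16.png

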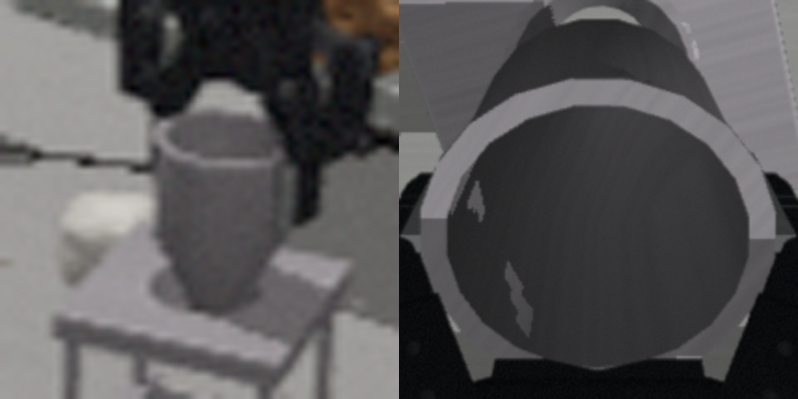

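```bash
python3 - <<'E'
from h import *
from scipy.optimize import least_squares
k=399/214; z=6.65; X=150+199/k
S=np.load('pics/s16.npz'); W=np.load('pics/w16.npz')
for v in (228,232,236):
  m,r=tri([(S,265+222/z,165+138/z),(W,X,170+v/k)]); print(v,m,((m-[.4957,-.159,.1005])*1000).round(1),r)
m=m
for th in (-5,0,5,10):
  a=np.radians(th); t=m-.11*np.array([-np.sin(a),0,np.cos(a)]); print(th,(proj(S,t)-[265,165])*z, t)
E
```

```text
228 [ 0.50296454 -0.15952252  0.17637672] [ 7.3 -0.5 75.9] [array([-0.21,  0.1 ]), array([-1.29,  1.67])]
232 [ 0.5037126  -0.15935283  0.1761883 ] [ 8.  -0.4 75.7] [array([-0.13,  0.06]), array([-0.78,  1.02])]
236 [ 0.50445714 -0.15918465  0.17600669] [ 8.8 -0.2 75.5] [array([-0.05,  0.02]), array([-0.27,  0.36])]
-5 [199.2276865  345.36651524] [ 0.49487    -0.15918465  0.06642528]
0 [210.12325183 338.83821561] [ 0.50445714 -0.15918465  0.06600669]
5 [220.9976289  330.90633329] [ 0.51404427 -0.15918465  0.06642528]
10 [231.77811286 321.64386087] [ 0.52355843 -0.15918465  0.06767784]
```

>>> {"op": "arm_command", "data": {"plan": [[0,-0.3,0,0,1],[0,-0.6,0,0,1],[0,-0.8,0,0,1],[0,-0.8,0.2,0,1],[0,-0.8,0.5,0,1],[0,-0.8,0.8,0,1],[0,-0.8,1.0,0,1],[0,-0.8,1.1,0,1],[0,-0.8,1.1,0,1]]}}

```text
time_s: 16.45
tool_pos: [0.5049, -0.1588, 0.12]
orientation: [[0.02, 0.999, -0.039], [1.0, -0.02, -0.002], [-0.003, -0.039, -0.999]]
wrist_force: [0.4, 0.9, -1.7]
gripper_width: 0.0642
```

```bash
python3 look.py 17
```

```text
[ 0.50511674 -0.15886853  0.1203496 ] [[0.0198, 0.9991, -0.0388], [0.9998, -0.0199, -0.002], [-0.0028, -0.0388, -0.9992]] 16.55 [-0.43 -0.01 -1.6 ] [ 0.05  -0.059 -0.032] 0.06425708609944783
TCP rel seat mm [ 9.4  0.1 19.8]
```

View pics/z17.png

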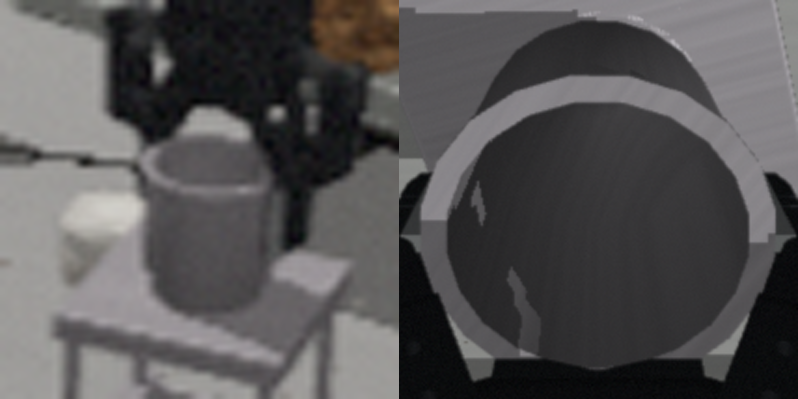

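>>> {"op": "arm_command", "data": {"plan": [[0,0,0.1,0,1],[0,0,0.2,0,1],[0,0,0.3,0,1],[0,0,0.4,0,1],[0,0,0.5,0,1],[0,0,0.5,0,1]]}}

```text
time_s: 17.15
tool_pos: [0.5047, -0.1588, 0.1151]
orientation: [[0.02, 0.999, -0.039], [1.0, -0.02, -0.002], [-0.003, -0.039, -0.999]]
wrist_force: [-0.1, 0.1, -2.4]
gripper_width: 0.0639
```

```bash
python3 look.py 18
```

```text
[ 0.50486422 -0.15886822  0.11530384] [[0.0198, 0.999, -0.039], [0.9998, -0.0199, -0.002], [-0.0028, -0.0389, -0.9992]] 17.25 [-0.19 -0.29 -3.01] [ 0.081 -0.107  0.008] 0.06420326142546053
TCP rel seat mm [ 9.2  0.1 14.8]
```

View pics/z18.png

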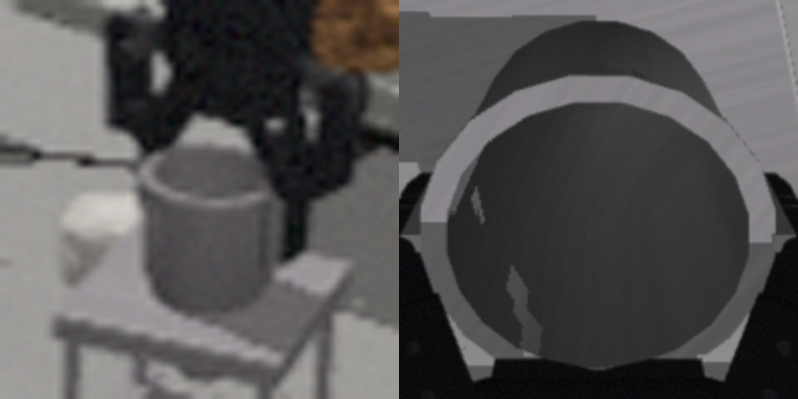

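>>> {"op": "arm_command", "data": {"plan": [[0,0,0.1,0,1],[0,0,0.2,0,1],[0,0,0.3,0,1],[0,0,0.4,0,1],[0,0,0.4,0,1]]}}

```text
time_s: 17.75
tool_pos: [0.5049, -0.1583, 0.1126]
orientation: [[0.019, 0.999, -0.038], [1.0, -0.019, -0.001], [-0.002, -0.038, -0.999]]
wrist_force: [-1.9, 2.9, 7.7]
gripper_width: 0.064
```

```bash
python3 look.py 19
```

```text
[ 0.50488521 -0.15828656  0.11260681] [[0.0194, 0.9991, -0.0378], [0.9998, -0.0195, -0.0012], [-0.0019, -0.0378, -0.9993]] 17.85 [-2.32  2.64  6.68] [ 0.659  0.5   -0.043] 0.06395356307687317
TCP rel seat mm [ 9.2  0.7 12.1]
```

View pics/z19.png

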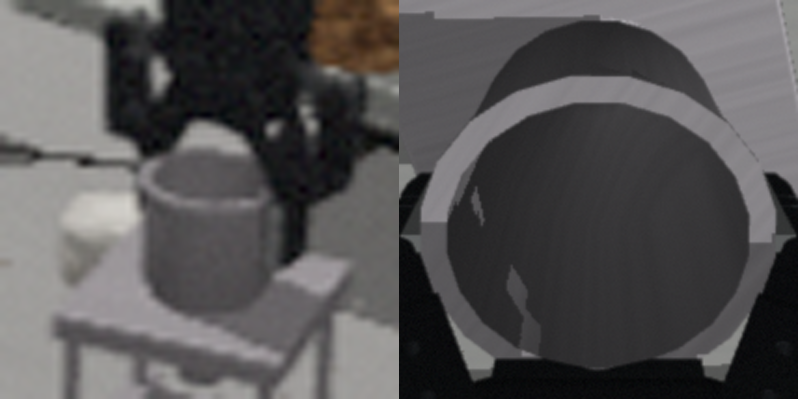

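>>> {"op": "arm_command", "data": {"plan": [[0,0,-0.05,0,1],[0,0,-0.05,0,0.25],[0,0,-0.05,0,0.2],[0,0,-0.05,0,0.15],[0,0,-0.05,0,0.1],[0,0,-0.05,0,0.05],[0,0,-0.05,0,0],[0,0,-0.05,0,0],[0,0,-0.05,0,0],[0,0,-0.05,0,0]]}}

```text
time_s: 18.85
tool_pos: [0.5049, -0.1583, 0.1131]
orientation: [[0.019, 0.999, -0.038], [1.0, -0.019, -0.001], [-0.002, -0.038, -0.999]]
wrist_force: [0.4, -0.9, 0.4]
gripper_width: 0.0855
```

```bash
python3 look.py 20
```

```text
[ 0.50493613 -0.15828995  0.11314121] [[0.0194, 0.9991, -0.0377], [0.9998, -0.0194, -0.0012], [-0.002, -0.0377, -0.9993]] 18.95 [ 0.43 -0.33 -0.2 ] [-0.021 -0.049  0.01 ] 0.08521237072321726
TCP rel seat mm [ 9.2  0.7 12.6]
```

View pics/z20.png

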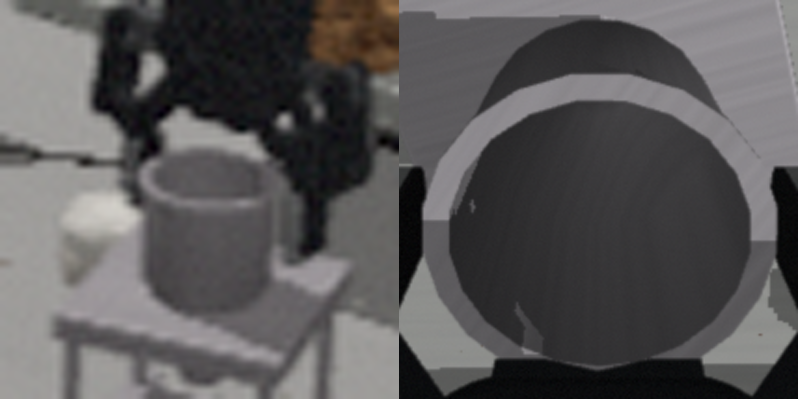

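>>> {"op": "arm_command", "data": {"plan": [[0,0,-0.5,0,0],[0,-0.05,-1.5,0,0],[0,-0.1,-3,0,0],[0,-0.2,-5,0,0],[0,-0.3,-8,0,0],[0,-0.45,-12,0,0],[0,-2,-15,0,0],[0,-5,-16,0,0],[0,-8,-16,0,0],[0,-8,-16,0,0],[0,-8,-16,0,0]]}}

```text
time_s: 20.05
tool_pos: [0.4311, -0.1567, 0.2773]
orientation: [[0.02, 0.999, -0.035], [1.0, -0.02, -0.002], [-0.003, -0.035, -0.999]]
wrist_force: [-0.0, -0.3, -0.7]
gripper_width: 0.0853
```

```bash
python3 look.py 21; python3 - <<'E'
from h import *
s=snap('scene','s22'); s['pixels']
a=cv2.resize(s['pixels'][150:250,180:310],None,fx=3,fy=3,interpolation=cv2.INTER_CUBIC)
b=cv2.resize(s['pixels'][160:240,265:330],None,fx=5,fy=5,interpolation=cv2.INTER_CUBIC)
h=min(a.shape[0],b.shape[0]); cv2.imwrite('pics/f22.png',np.hstack([a[:h],b[:h]]))
w=cv2.imread('pics/w21.png'); cv2.imwrite('pics/w21b.png',cv2.resize(w,(768,576),interpolation=cv2.INTER_CUBIC))
E
```

```text
[ 0.43173057 -0.15665491  0.27643264] [[0.0193, 0.9991, -0.0366], [0.9998, -0.0193, -0.0015], [-0.0022, -0.0366, -0.9993]] 20.15 [-0.25  0.01  0.1 ] [ 0.039 -0.042 -0.019] 0.08582215995750711
TCP rel seat mm [-64.    2.3 175.9]
```

View pics/f22.png

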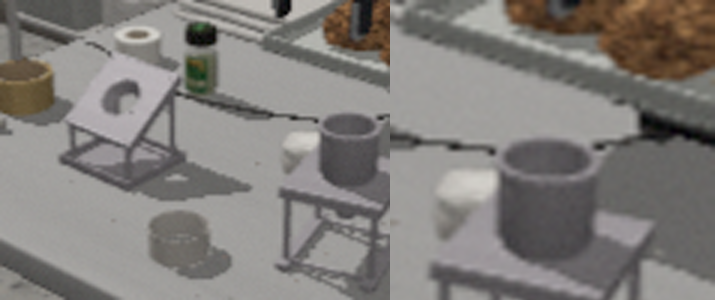

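View pics/w21b.png

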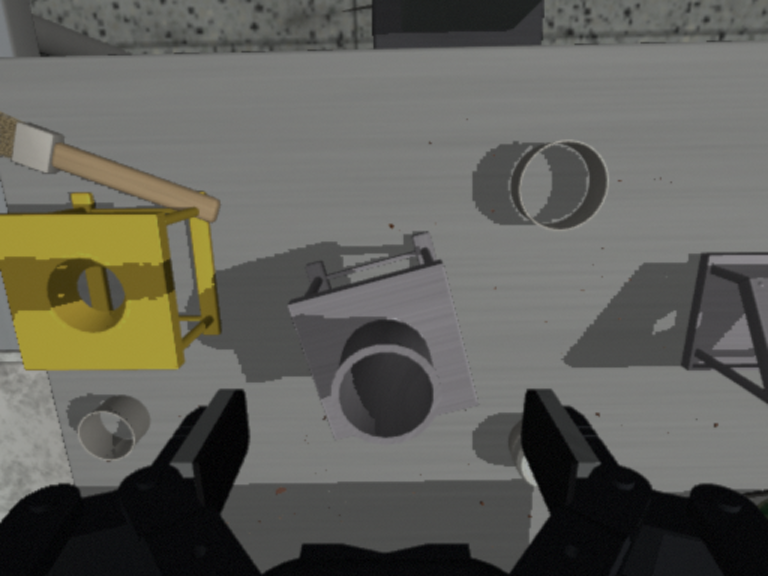

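```bash
python3 - <<'E'
from h import *
S=np.load('pics/s22.npz');W=np.load('pics/w21.npz')
m,r=tri([(S,296.6,191.8),(W,386.5/1.5-.5,392/1.5-.5)]); print(m,r,'rel seat mm',(m-[.4957,-.159,.1005])*1000)
e=np.array([.4957,-.159,.1605]); print('pred scene',(proj(S,e)-[265-.5,160-.5])*5, 'pred wrist',(proj(W,e)+.5)*1.5)
for th in (-8,-4,4,8):
  a=np.radians(th); e=np.array([.4957,-.159,.1055])+.055*np.array([-np.sin(a),0,np.cos(a)]);print(th,(proj(W,e)+.5)*1.5)
E
```

```text
[ 0.49490754 -0.1587213   0.15761713] [array([-0.36,  0.13]), array([-0.89,  0.99])] rel seat mm [-0.79246108  0.27870389 57.11713066]
pred scene [159.97556438 157.7677515 ] pred wrist [384.72473402 396.91961095]
-8 [384.98603805 407.66726871]
-4 [384.85577403 402.43966867]
4 [384.59389238 391.14488149]
8 [384.46424081 385.15663457]
```

```bash
python3 - <<'E'
from h import *
a=cv2.imread('pics/scene0.png').astype(int);b=cv2.imread('pics/s22.png').astype(int)
for n,(x0,x1,y0,y1) in dict(timer=(270,281,190,205),cutter=(226,258,217,245),tape=(172,200,166,190)).items(): print(n,np.abs(a-b)[y0:y1,x0:x1].mean().round(2))
print(state()['wrist_force'],state()['time_s']); print(hand_in())
E
```

```text
timer 1.11
cutter 5.79
tape 1.81
[-0.36203605  0.55719209  0.42232236] 20.2
the job is handed in; nothing more can be done
None
```

The funnel is out of the rack and standing upright in the grey stand's seat, let go, with the arm clear. I handed in at 20.2 s of the 43 s.

**What I did:** The tool can only point down, so the funnel came out of the rack still leaning 35°. I lowered its spout into the seat and pivoted it upright against the seat's wall with a light 20 N grip. Then I lowered it until it touched, at about 10 N, and opened the gripper.

**First pivot try:** It built up to about 36 N at the wrist, and I think the funnel slid a few millimetres up in the pads. I backed off, went in deeper and repeated it at about 6 N.

**Last checks:**
- **Position:** The mouth centre is about 0.8 mm from the seat's axis. I measured it 57 mm above the seat against an expected 60 mm; the difference is within my camera error, and nothing suggests the funnel stands proud.
- **Upright:** The pictures show it upright to within about 4°, which is all they resolve.
- **Release:** The funnel hardly moved when I let go, and the wrist force was about zero.
- **Other objects:** The before and after pictures match for the timer and the tape roll. The area round the large cutter differs a little more (5.8 grey levels, against 1 to 2 for the others). I think that is shadow, since nothing came near it, but I did not confirm that.

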